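# Load the bottle through the one-way gate of a feed lane

## Task

Three bottles stand in the open between the yellow tub and the one-way feed lane. Take the largest of them, the cream-filled one with the blue cap, set it upright in the open, flared mouth of the lane, then push it along the lane past the sprung orange pawl until the pawl has snapped shut behind it, and let go of it there. Leave the smallest, the little blue-capped vial, standing where it is.

Things in the scene. Friction and masses are not known exactly. Their poses are not given: they have to be found in the camera images.
- bottle_mid (a point): Centre (half-way up) of the largest of the three loose bottles: blue cap, cream contents; 44 mm diameter, 85 mm tall, about 0.1 kg, upright on the worktop; z up to the cap; any grasp yaw serves. A black-capped amber vial (32 x 62 mm) is the third of the group; their centres are 85 mm or more apart. The bottles clustered behind the lane's mouth are fixed and not meant.
- small_vial_mid (a point): Centre of the little blue-capped vial to be left alone, the smallest of the three: 24 mm diameter, 52 mm tall, loose, upright on the worktop.
- lane: Fixed lane: white 4 mm plate, two aluminium rails. Origin: on the worktop, on the centre line beside the pawl's pivot; x = push direction (blue chevrons point along it), y to the pawl's side, z up. All of it is under 22 mm high. 56 mm between rails; flared mouth x -110 to -78 mm, end stop x 100 mm. A bottle centred at x = -45, y = 0 mm stands on the plate before the pawl; past it at x = 50 to 77.
- gate (a joint): Orange pawl, 36 mm arm hinged on a vertical pin in the +y rail at lane x = 0, y = 32 mm. 0 rad = shut: arm slants forward across the lane, tip at x = 24, y = 5 mm. A bottle moving along +x meets it at about x = -10 mm and pushes it aside (to 0.9 rad at most, about 1 N); its spring shuts it to 0 behind the bottle. It blocks the way back.
Not all that is in view belongs to the job. Leave any red look-alike of the part that bears bottle_mid alone.

How it is judged:
On the way, in this order (a step that is already met when the one before it is completed fails the run):
1. the bottle is upright and down in the lane's mouth, before the pawl, with the pawl shut (x of bottle_mid in the frame of lane between -0.115 and -0.005 m and y of bottle_mid in the frame of lane between -0.03 and 0.03 m and z of bottle_mid in the frame of lane below 0.056 m and angle between bottle_mid's own z axis and vertical below 0.3 rad and value of joint gate below 0.1 rad), for 0.1 s.
2. the bottle, down in the lane, is pushing the pawl aside (x of bottle_mid in the frame of lane between -0.005 and 0.048 m and z of bottle_mid in the frame of lane below 0.056 m and contact force between bottle and lane above 0.1 N and value of joint gate above 0.35 rad).
At the end, for the whole second after the job is handed in: The largest, blue-capped bottle stands released, at rest and upright (within 10 degrees) on the lane's plate, wholly between the pawl and the end stop (centre 40 to 85 mm along the lane, within 14 mm of its centre line), and the pawl is shut behind it (under 0.15 rad) (x of bottle_mid in the frame of lane between 0.04 and 0.085 m and y of bottle_mid in the frame of lane between -0.014 and 0.014 m and z of bottle_mid in the frame of lane below 0.052 m and angle between bottle_mid's own z axis and vertical below 0.17 rad and value of joint gate below 0.15 rad and linear speed of bottle below 0.02 m/s); the robot touches nothing.
It fails at once if the small blue-capped vial is moved more than 30 mm or tipped over (distance of small_vial_mid from where it was at the start of the episode above 0.03 m or angle between small_vial_mid's own z axis and vertical above 0.6 rad).
It also fails if it takes over 45 s, if anything falls off the work surface, if the arm or the gripper's body presses on something with over 40 N, if the wrist force passes 120 N, or if a joint passes its speed limit or range.

## Robot

A 7-joint arm with a two-finger parallel gripper is mounted at the origin on a cart in front of the work surface, level with it; the furniture and walls round the work are solid. World frame = base frame: x ahead of the robot, y to its left, z up, the work surface at z = 0. Lengths are in m, angles in rad, forces in N, time in s.
With the tool pointing down it reaches from about 0.425 to 0.8 m from the base axis. Payload 8.3 kg.
Tool frame: the origin (TCP) lies midway between the tips of the shut fingers; the grasp point (between the pads) lies 19 mm behind it (r.grip_point_offset is the distance from the TCP to the grasp point, in m); z points along the fingers, y is the line along which they close (so a half turn about z gives the same grasp; the last joint's range is limited). The gripper opens to 85 mm and grips with 20 to 120 N. Pads are 22 mm wide; open, the fingers measure 114 mm over their backs; the gripper's body (76 mm by 85 mm) begins 54 mm behind the grasp point. The pads swing forward as they close: fully open they stand 13 mm farther back than shut.
Start: joints at [-1.23, 0.383, 0.016, 1.37, -0.006, 1.388, -0.046], TCP at [0.246, 0.575, 0.231] pointing down, gripper open.
Joint ranges: [-2.95, 2.95], [-0.25, 2.06], [-1.52, 1.56], [0.18, 2.33], [-1.44, 4.58], [0.02, 2.06], [-3.01, 3.01]. Speed limits (rad/s): [2.39, 2.39, 3.01, 3.01, 3.14, 3.14, 3.14].

## Interface

Orientations are given as a unit quaternion [w, x, y, z].
In Python, from plant import r gives the robot as it stands.
- The arm moves only by the tool move_arm, never from a script. Its argument "moves" is a list of rows, each an object of numbers: "tx", "ty", "tz": the shift along the world's x, y, z in cm; "wx", "wy", "wz": the turn, a rotation vector about the world's x, y, z in rad. In form: [{"tx": .., "ty": .., "tz": .., "wx": .., "wy": .., "wz": ..}, ...]. A call has 1 to 20 rows; each row shifts and turns the commanded pose from where the row before left it; what a row does not reach is not made up. A row lasts 1/8 s, in which the tool goes at most 62.5 mm and 10.7 degrees, less where a joint would pass 70% of its speed; a pose out of reach is approached as far as the arm can. A call with a gripper value outside its range is refused whole. "claw" is the finger opening in cm, from 0 to 8.54, set as the call begins (left out, the last holds). The fingers move at their own pace and stop on an object; "squeeze" is the grip in N (left out, the last holds). Time passes only in rows, so rows that do not move let the fingers close. It gives the time, the measured TCP pose, the force, the opening and the grip force at its end, in the units of the state.
- r.sense(): the state, without advancing time (a new reading comes with each control period).
- r.snapshot(name): name is "scene" or "side" or "wrist"; returns the picture (420x560x3 uint8, red, green, blue); there is no depth.
- r.camera_params(name): a dict with "fovy" (degrees; the focal length in pixels is half the picture's height over the tangent of half this angle, whatever the lens; pixels are square), "cx", "cy" (the principal point, pixels), "extrinsics" (4x4, takes a point from camera to world coordinates); the wrist camera has in their place "T_tool_cam" (4x4, takes a point from camera to tool coordinates, whose origin is the TCP and whose axes are the flange's). Camera axes: x right, y down, z forward; pixel columns grow to the right and rows downward; lengths in m; the calibration is good to about 2 mm. A picture is of the moment at which its call begins: read the wrist's pose just before it. camera_params takes no time and is no camera call.
- r.hand_in(): hands the job in; it is judged then, once.
Trained networks look in the newest picture that a camera, given by its name, has taken for a name from the list of things; names that differ only in an ending like _2 or _b are one class to them, and where a whole thing is asked for, a point or a joint stands for the part that bears it (a point fixed in the world has none). Each returns a list of dicts, best first, with "p" (0 to 1); they miss things now and then, are a little off and sometimes report something else, mostly with a low value. They report only what shows in the picture. A call takes as long as a camera call. They do not tell look-alikes from the thing itself.
- r.find_in(camera, name): "xyz" ([x, y, z] in m, in world coordinates, good to about 4 mm: the middle of the surface that is visible of it).
The state is a dict: "time_s": time; "qpos": joint angles; "qd": joint speeds; "joint_torque": joint torques, N m; "ee_pos": TCP position; "orientation": TCP orientation; "wrist_force": force on the tool from outside, world axes, zero at the start; "torque": the same for the moment, N m; "gripper_width": finger opening in m; "finger_force": force on a finger pad.
Only numpy, scipy, OpenCV 4.12 (cv2) and the standard library are available. Lean on these libraries where they do the work, as an engineer would, in place of code of your own. Each camera call takes 0.05 s, during which the arm holds its last target. There are 200 camera calls.

## Working session

There is one attempt and no reset: what is moved stays moved. The work goes in short steps, Python scripts to look and compute and a tool call to move; the robot and the scene stay as the last step left them, time stands still between calls to the robot, and variables do not carry over. Pictures are saved under pics/ and viewed, at most 10 in all, crops included, and the job is handed in when it is done.

Besides the shell and the picture viewer there is one more tool, called as name(argument=value, ...) on one line, values as JSON. move_arm: Moves the arm, as the interface text tells. Its arguments: {"type":"object","properties":{"moves":{"type":"array"},"claw":{"type":"number"},"squeeze":{"type":"number"}},"required":["moves"]}

```bash
mkdir -p pics; cat > h.py <<'E'
import numpy as np,cv2
from plant import r
def ray(cam,u,v,z):
    p=r.camera_params(cam);f=210/np.tan(np.radians(p["fovy"])/2)
    T=np.array(p["extrinsics"]);d=T[:3,:3]@[(u-p["cx"])/f,(v-p["cy"])/f,1];o=T[:3,3]
    return o+d*(z-o[2])/d[2]
def proj(cam,P):
    p=r.camera_params(cam);f=210/np.tan(np.radians(p["fovy"])/2)
    q=np.linalg.inv(np.array(p["extrinsics"]))@[*P,1]
    return [round(f*q[0]/q[2]+p["cx"]),round(f*q[1]/q[2]+p["cy"])]
E
python3 - <<'E'
from h import *
ims=[]
for c in("scene","side"):
    im=r.snapshot(c);ims.append(im)
    for n in("bottle_mid","small_vial_mid","lane","gate"):
        for d in r.find_in(c,n): print(c,n,np.round(d["xyz"],3),round(d["p"],2),proj(c,d["xyz"]))
    cv2.imwrite(f"pics/{c}0.png",cv2.cvtColor(im,cv2.COLOR_RGB2BGR))
s=r.sense();print(s["ee_pos"],s["orientation"],s["time_s"],s["gripper_width"])
E
```

```text
scene bottle_mid [ 0.444 -0.012  0.05 ] 0.7 [234, 208]
scene bottle_mid [ 0.456 -0.367  0.056] 0.69 [405, 264]
scene bottle_mid [0.431 0.073 0.049] 0.58 [195, 200]
scene small_vial_mid [0.542 0.149 0.033] 0.5 [195, 165]
scene lane [ 0.473 -0.196  0.001] 0.93 [321, 246]
scene gate [ 0.497 -0.211  0.02 ] 0.46 [333, 234]
side bottle_mid [ 0.461 -0.382  0.058] 0.95 [282, 337]
side bottle_mid [0.442 0.071 0.061] 0.84 [241, 167]
side bottle_mid [ 0.456 -0.019  0.048] 0.67 [253, 197]
side bottle_mid [ 0.49  -0.215  0.017] 0.49 [284, 274]
side small_vial_mid [0.546 0.148 0.032] 0.48 [282, 153]
side lane [ 0.476 -0.204  0.005] 0.72 [275, 275]
side gate [ 0.493 -0.214  0.016] 0.48 [285, 274]
[0.24552034 0.57472743 0.2312543 ] [-2.86675277e-05  2.00495787e-01  9.79694563e-01 -4.72506535e-05] 0.5 0.08524347378302786
```

View pics/scene0.png

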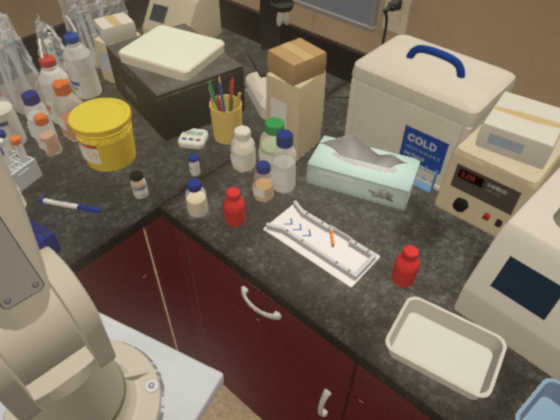

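View pics/side0.png

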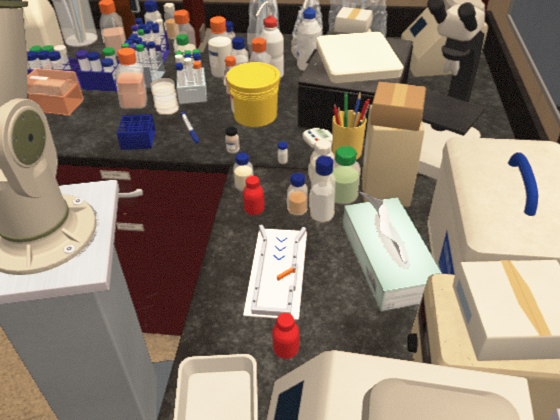

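Candidates in the scene picture:
- (197,199): blue cap, cream contents, loose. This is the target.
- (234,208) and (405,264): red look-alikes.
- (263,182) and (285,160): the fixed cluster.
- (195,165): the little vial.
- (140,185): amber vial with black cap.

In the side picture the lane mouth is at (280,232), and the chevrons point down the image, about world -y. Next come a close crop of the target and a rectified view of the lane.

```bash
cat > b.py <<'E'
from h import *
out=[]
for c in("scene","side"):
    im=cv2.imread(f"pics/{c}0.png")
    W=[(0.57,-0.07),(0.57,-0.33),(0.39,-0.33),(0.39,-0.07)]   # cols: -y, rows: -x ; 2px/mm
    z=.004;p=r.camera_params(c);f=210/np.tan(np.radians(p["fovy"])/2);Ti=np.linalg.inv(np.array(p["extrinsics"]))
    src=[]
    for w in W:
        q=Ti@[*w,z,1];src.append([f*q[0]/q[2]+p["cx"],f*q[1]/q[2]+p["cy"]])
    H=cv2.getPerspectiveTransform(np.float32(src),np.float32([[0,0],[520,0],[520,360],[0,360]]))
    o=cv2.warpPerspective(im,H,(520,360),flags=cv2.INTER_CUBIC)
    for k in range(0,520,100):cv2.line(o,(k,0),(k,6),(0,255,0),1)
    for k in range(0,360,100):cv2.line(o,(0,k),(6,k),(0,255,0),1)
    out.append(cv2.resize(o,None,fx=.83,fy=.83))
cv2.imwrite("pics/lane.png",np.vstack(out))
a=cv2.resize(cv2.imread("pics/scene0.png")[140:230,120:320],(800,360),interpolation=cv2.INTER_CUBIC)
cv2.imwrite("pics/crop.png",a)
print(r.sense()["time_s"])
for u,v in((197,216),(195,175),(140,197),(234,225),(263,199),(285,190)):print(u,v,np.round(ray("scene",u,v,0),3))
E
python3 b.py
```

```text
0.5
197 216 [0.431 0.075 0.   ]
195 175 [0.541 0.152 0.   ]
140 197 [0.423 0.221 0.   ]
234 225 [ 0.444 -0.009  0.   ]
263 199 [ 0.542 -0.027  0.   ]
285 190 [ 0.591 -0.058  0.   ]
```

View pics/lane.png

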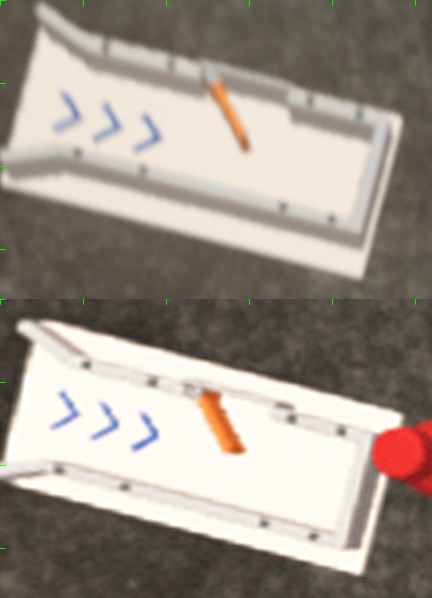

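View pics/crop.png

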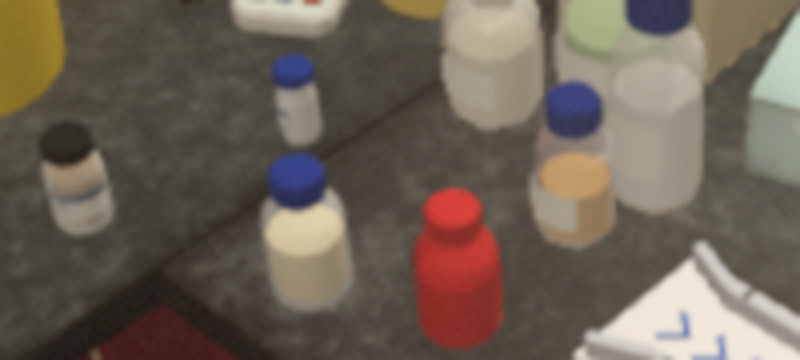

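The crop shows the cream-filled, blue-capped bottle at crop (305,240), standing well clear of the red one, so the choice is confirmed. From the rectified view the lane origin is about (0.482, -0.189) and its x axis is (-0.25, -0.97). Moving above the bottle with the fingers along the lane's y.

move_arm(moves=[{"tx": 1.6, "ty": -4.18, "wz": -0.1185}, {"tx": 1.6, "ty": -4.18, "wz": -0.1185}, {"tx": 1.6, "ty": -4.18, "wz": -0.1185}, {"tx": 1.6, "ty": -4.18, "wz": -0.1185}, {"tx": 1.6, "ty": -4.18, "wz": -0.1185}, {"tx": 1.6, "ty": -4.18, "wz": -0.1185}, {"tx": 1.6, "ty": -4.18, "wz": -0.1185}, {"tx": 1.6, "ty": -4.18, "wz": -0.1185}, {"tx": 1.6, "ty": -4.18, "wz": -0.1185}, {"tx": 1.6, "ty": -4.18, "wz": -0.1185}, {"tx": 1.6, "ty": -4.18, "wz": -0.1185}, {"tx": 1.6, "ty": -4.18, "wz": -0.1185}, {}], claw=8.5, squeeze=25)

```text
invalid input at $.moves[0]: expected keys tx, ty, tz, wx, wy, wz
```

```bash
cat > w.py <<'E'
from h import *
from scipy.spatial.transform import Rotation as R
import sys
s=r.sense();im=r.snapshot("wrist")
cv2.imwrite(f"pics/{sys.argv[1]}.png",cv2.cvtColor(im,cv2.COLOR_RGB2BGR))
q=s["orientation"];T=np.eye(4);T[:3,:3]=R.from_quat([*q[1:],q[0]]).as_matrix();T[:3,3]=s["ee_pos"]
p=r.camera_params("wrist");C=T@np.array(p["T_tool_cam"]);f=210/np.tan(np.radians(p["fovy"])/2)
np.savez(f"pics/{sys.argv[1]}.npz",C=C,f=f,cx=p["cx"],cy=p["cy"])
def wp(P):
    q=np.linalg.inv(C)@[*P,1];return [round(f*q[0]/q[2]+p["cx"]),round(f*q[1]/q[2]+p["cy"])]
print(np.round(s["ee_pos"],4),"yaxis",np.round(T[:3,1],3),"zax",np.round(T[:3,2],3),"cam",np.round(C[:3,3],3),s["time_s"])
for n in sys.argv[2:]:
    for d in r.find_in("wrist",n):print(n,np.round(d["xyz"],3),round(d["p"],2),wp(d["xyz"]))
E
python3 w.py w1 bottle_mid small_vial_mid
```

```text
[0.2455 0.5747 0.2313] yaxis [ 0.393  0.92  -0.   ] zax [-0. -0. -1.] cam [0.169 0.608 0.375] 0.5
```

View pics/w1.png

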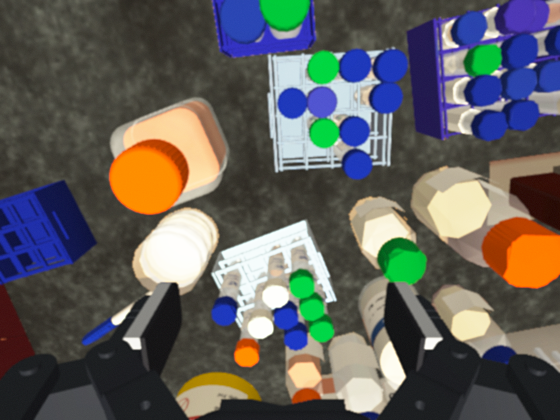

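The move was refused because every row needs all six keys. The picture still shows the start view: tube racks, with the fingers at (150,330) and (420,330).

move_arm(moves=[{"tx": 1.6, "ty": -4.18, "tz": 0, "wx": 0, "wy": 0, "wz": -0.1185}, {"tx": 1.6, "ty": -4.18, "tz": 0, "wx": 0, "wy": 0, "wz": -0.1185}, {"tx": 1.6, "ty": -4.18, "tz": 0, "wx": 0, "wy": 0, "wz": -0.1185}, {"tx": 1.6, "ty": -4.18, "tz": 0, "wx": 0, "wy": 0, "wz": -0.1185}, {"tx": 1.6, "ty": -4.18, "tz": 0, "wx": 0, "wy": 0, "wz": -0.1185}, {"tx": 1.6, "ty": -4.18, "tz": 0, "wx": 0, "wy": 0, "wz": -0.1185}, {"tx": 1.6, "ty": -4.18, "tz": 0, "wx": 0, "wy": 0, "wz": -0.1185}, {"tx": 1.6, "ty": -4.18, "tz": 0, "wx": 0, "wy": 0, "wz": -0.1185}, {"tx": 1.6, "ty": -4.18, "tz": 0, "wx": 0, "wy": 0, "wz": -0.1185}, {"tx": 1.6, "ty": -4.18, "tz": 0, "wx": 0, "wy": 0, "wz": -0.1185}, {"tx": 1.6, "ty": -4.18, "tz": 0, "wx": 0, "wy": 0, "wz": -0.1185}, {"tx": 1.6, "ty": -4.18, "tz": 0, "wx": 0, "wy": 0, "wz": -0.1185}, {"tx": 0, "ty": 0, "tz": 0, "wx": 0, "wy": 0, "wz": 0}], claw=8.5, squeeze=25)

```text
time_s: 2.28
ee_pos: [0.4385, 0.0695, 0.2318]
orientation: [0.0, 0.794, 0.608, 0.0]
wrist_force: [-0.0, 0.1, 0.1]
gripper_width: 0.0848
finger_force: 0.0
```

```bash
python3 w.py w2 bottle_mid small_vial_mid lane gate
```

```text
[0.4385 0.0695 0.2318] yaxis [ 0.966 -0.26   0.001] zax [ 0.001  0.    -1.   ] cam [0.461 0.15  0.375] 2.275
bottle_mid [0.456 0.007 0.06 ] 0.6 [316, 243]
bottle_mid [0.448 0.089 0.059] 0.59 [286, 163]
small_vial_mid [0.541 0.153 0.054] 0.97 [375, 59]
lane [ 0.474 -0.176  0.007] 0.95 [360, 352]
gate [ 0.495 -0.206  0.015] 0.86 [382, 371]
```

View pics/w2.png

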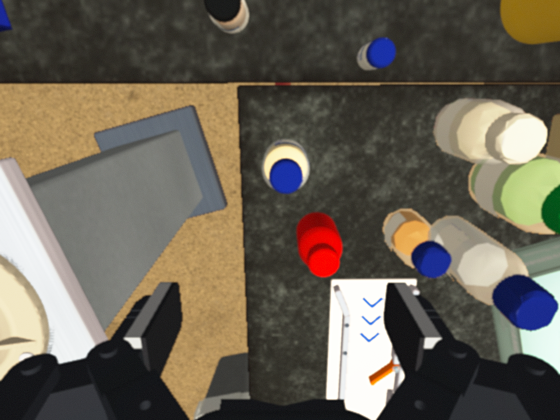

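The wrist view shows the target cap at (286,176), the red bottle at (322,245), and the chevron tips at (372,306), (371,324) and (370,341). The pawl runs from (372,381) to (400,363).

```bash
python3 - <<'E'
import numpy as np
d=np.load("pics/w2.npz");C,f,cx,cy=d["C"],d["f"],d["cx"],d["cy"]
def ray(u,v,z):
    k=C[:3,:3]@[(u-cx)/f,(v-cy)/f,1];o=C[:3,3];return np.round(o+k*(z-o[2])/k[2],4)
for u,v,z in((286,176,.085),(286,163,.055),(372,306,.004),(371,324,.004),(370,341,.004),(372,381,.012),(331,279,.004),(414,279,.004)):print(u,v,ray(u,v,z))
E
```

```text
286 176 [0.4461 0.0836 0.085 ]
286 163 [0.4477 0.0883 0.055 ]
372 306 [ 0.501  -0.1167  0.004 ]
371 324 [ 0.4951 -0.1417  0.004 ]
370 341 [ 0.4893 -0.1663  0.004 ]
372 381 [ 0.4798 -0.221   0.012 ]
331 279 [ 0.4613 -0.0679  0.004 ]
414 279 [ 0.5552 -0.0933  0.004 ]
```

```bash
python3 - <<'E'
from h import *
print(ray("side",242,158,.085),ray("scene",194,183,.085))
for c in("side","scene"):print(c,proj(c,(.446,.084,.085)),proj(c,(.446,.084,0)))
E
```

```text
[0.44542562 0.07317474 0.085     ] [0.44210548 0.07839983 0.085     ]
side [242, 155] [244, 185]
scene [193, 181] [197, 210]
```

move_arm(moves=[{"tx": 0.3, "ty": 0.5, "tz": -4.5, "wx": 0, "wy": 0, "wz": 0}, {"tx": 0.3, "ty": 0.5, "tz": -4.5, "wx": 0, "wy": 0, "wz": 0}, {"tx": 0, "ty": 0, "tz": 0, "wx": 0, "wy": 0, "wz": 0}])

```text
time_s: 2.9
ee_pos: [0.441, 0.0837, 0.1388]
orientation: [-0.001, 0.79, 0.613, -0.003]
wrist_force: [-0.9, -0.6, 0.9]
gripper_width: 0.085
finger_force: 0.0
```

```bash
python3 w.py w3 bottle_mid
```

```text
[0.441  0.0837 0.1388] yaxis [ 0.968 -0.25  -0.005] zax [-0.006 -0.003 -1.   ] cam [0.463 0.165 0.282] 2.9
bottle_mid [0.446 0.096 0.061] 0.91 [285, 204]
bottle_mid [0.456 0.006 0.06 ] 0.59 [329, 314]
bottle_mid [0.547 0.156 0.05 ] 0.29 [423, 65]
```

View pics/w3.png

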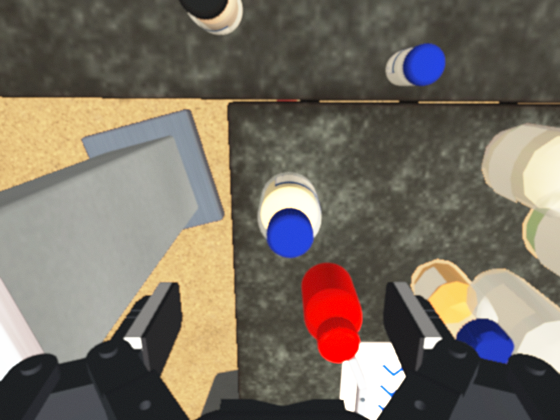

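The target cap is at (289,232), nearly centred between the fingers at (165,290) and (400,290). Red cap at (337,340).

```bash
python3 - <<'E'
import numpy as np
d=np.load("pics/w3.npz");C,f,cx,cy=d["C"],d["f"],d["cx"],d["cy"]
def ray(u,v,z):
    k=C[:3,:3]@[(u-cx)/f,(v-cy)/f,1];o=C[:3,3];return np.round(o+k*(z-o[2])/k[2],4)
print(ray(289,232,.085),ray(337,340,.085))
E
```

```text
[0.4458 0.0858 0.085 ] [0.4578 0.0028 0.085 ]
```

move_arm(moves=[{"tx": 0.4, "ty": -0.1, "tz": -3.0, "wx": 0, "wy": 0, "wz": 0}, {"tx": 0, "ty": 0, "tz": -3.0, "wx": 0, "wy": 0, "wz": 0}, {"tx": 0, "ty": 0, "tz": -3.0, "wx": 0, "wy": 0, "wz": 0}, {"tx": 0, "ty": 0, "tz": -1.8, "wx": 0, "wy": 0, "wz": 0}, {"tx": 0, "ty": 0, "tz": 0, "wx": 0, "wy": 0, "wz": 0}, {"tx": 0, "ty": 0, "tz": 0, "wx": 0, "wy": 0, "wz": 0}])

```text
time_s: 3.75
ee_pos: [0.449, 0.0826, 0.0351]
orientation: [0.0, 0.791, 0.612, 0.001]
wrist_force: [-0.3, 0.6, -0.3]
gripper_width: 0.085
finger_force: 0.0
```

move_arm(moves=[{"tx": 0, "ty": 0, "tz": 0, "wx": 0, "wy": 0, "wz": 0}, {"tx": 0, "ty": 0, "tz": 0, "wx": 0, "wy": 0, "wz": 0}, {"tx": 0, "ty": 0, "tz": 0, "wx": 0, "wy": 0, "wz": 0}, {"tx": 0, "ty": 0, "tz": 0, "wx": 0, "wy": 0, "wz": 0}, {"tx": 0, "ty": 0, "tz": 0, "wx": 0, "wy": 0, "wz": 0}, {"tx": 0, "ty": 0, "tz": 0, "wx": 0, "wy": 0, "wz": 0}], claw=3.0, squeeze=25)

```text
time_s: 4.5
ee_pos: [0.4478, 0.0823, 0.0339]
orientation: [-0.0, 0.791, 0.611, 0.0]
wrist_force: [-2.0, 0.2, 6.3]
gripper_width: 0.0421
finger_force: 24.6
```

It gripped at 42 mm with a 6 N upward force, so the pads are probably on the shoulder. Regripping a little lower.

move_arm(moves=[{"tx": 0, "ty": 0, "tz": 0, "wx": 0, "wy": 0, "wz": 0}, {"tx": 0, "ty": 0, "tz": 0, "wx": 0, "wy": 0, "wz": 0}, {"tx": 0, "ty": 0, "tz": -0.8, "wx": 0, "wy": 0, "wz": 0}, {"tx": 0, "ty": 0, "tz": 0, "wx": 0, "wy": 0, "wz": 0}], claw=6.5)

```text
time_s: 5.0
ee_pos: [0.4468, 0.0819, 0.0244]
orientation: [-0.0, 0.791, 0.611, -0.001]
wrist_force: [-0.2, 0.9, 1.0]
gripper_width: 0.0651
finger_force: 0.0
```

move_arm(moves=[{"tx": 0, "ty": 0, "tz": 0, "wx": 0, "wy": 0, "wz": 0}, {"tx": 0, "ty": 0, "tz": 0, "wx": 0, "wy": 0, "wz": 0}, {"tx": 0, "ty": 0, "tz": 0, "wx": 0, "wy": 0, "wz": 0}, {"tx": 0, "ty": 0, "tz": 0, "wx": 0, "wy": 0, "wz": 0}, {"tx": 0, "ty": 0, "tz": 0, "wx": 0, "wy": 0, "wz": 0}, {"tx": 0, "ty": 0, "tz": 0, "wx": 0, "wy": 0, "wz": 0}], claw=3.0)

```text
time_s: 5.75
ee_pos: [0.4476, 0.0821, 0.0254]
orientation: [0.0, 0.791, 0.611, 0.0]
wrist_force: [0.0, -0.7, 1.0]
gripper_width: 0.0419
finger_force: 25.7
```

move_arm(moves=[{"tx": 0, "ty": 0, "tz": 2, "wx": 0, "wy": 0, "wz": 0}, {"tx": 0, "ty": 0, "tz": 5, "wx": 0, "wy": 0, "wz": 0}, {"tx": 0, "ty": 0, "tz": 5, "wx": 0, "wy": 0, "wz": 0}, {"tx": 0, "ty": 0, "tz": 0, "wx": 0, "wy": 0, "wz": 0}, {"tx": 0.6, "ty": -2.8, "tz": 0, "wx": 0, "wy": 0, "wz": 0}, {"tx": 0.8, "ty": -3.9, "tz": 0, "wx": 0, "wy": 0, "wz": 0}, {"tx": 0.8, "ty": -3.9, "tz": 0, "wx": 0, "wy": 0, "wz": 0}, {"tx": 0.8, "ty": -3.9, "tz": 0, "wx": 0, "wy": 0, "wz": 0}, {"tx": 0.8, "ty": -3.9, "tz": 0, "wx": 0, "wy": 0, "wz": 0}, {"tx": 0.9, "ty": -3.9, "tz": 0, "wx": 0, "wy": 0, "wz": 0}, {"tx": 0, "ty": 0, "tz": 0, "wx": 0, "wy": 0, "wz": 0}, {"tx": 0, "ty": 0, "tz": -4, "wx": 0, "wy": 0, "wz": 0}, {"tx": 0, "ty": 0, "tz": -4, "wx": 0, "wy": 0, "wz": 0}, {"tx": 0, "ty": 0, "tz": 0, "wx": 0, "wy": 0, "wz": 0}, {"tx": 0, "ty": 0, "tz": 0, "wx": 0, "wy": 0, "wz": 0}])

```text
time_s: 7.62
ee_pos: [0.4949, -0.1407, 0.0661]
orientation: [0.0, 0.791, 0.612, 0.0]
wrist_force: [0.2, -0.6, -1.3]
gripper_width: 0.0422
finger_force: 26.2
```

```bash
python3 - <<'E'
from h import *
o=[]
for c in("side","scene"):
    im=cv2.cvtColor(r.snapshot(c),cv2.COLOR_RGB2BGR)
    u,v=proj(c,(.49,-.16,.05));o.append(cv2.resize(im[v-60:v+75,u-65:u+65],None,fx=3,fy=3,interpolation=cv2.INTER_CUBIC))
    for d in r.find_in(c,"bottle_mid"):print(c,np.round(d["xyz"],3),d["p"])
cv2.imwrite("pics/p1.png",np.hstack(o));print(r.sense()["ee_pos"])
E
```

```text
side [ 0.463 -0.379  0.059] 0.88
side [ 0.495 -0.152  0.096] 0.64
side [ 0.457 -0.021  0.04 ] 0.61
scene [ 0.446 -0.011  0.05 ] 0.93
scene [ 0.455 -0.365  0.052] 0.72
scene [ 0.48  -0.152  0.082] 0.7
[ 0.49553864 -0.14090387  0.06669161]
```

View pics/p1.png

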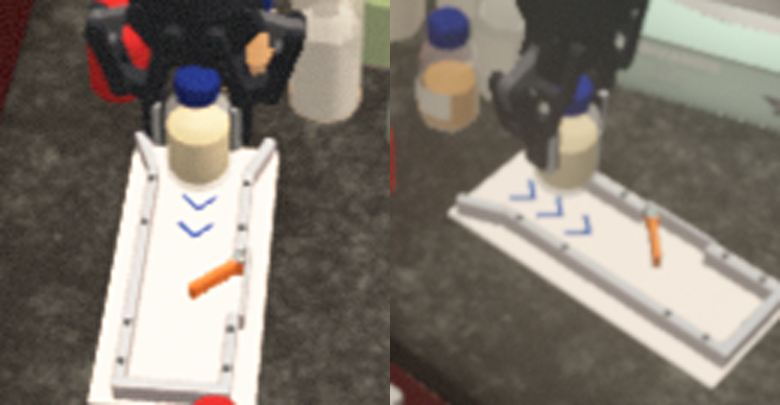

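The bottle is upright in the fingers and centred over the mouth at (198,150) in the left crop; the pawl is shut. Lowering it.

move_arm(moves=[{"tx": 0, "ty": 0, "tz": -2, "wx": 0, "wy": 0, "wz": 0}, {"tx": 0, "ty": 0, "tz": -1.0, "wx": 0, "wy": 0, "wz": 0}, {"tx": 0, "ty": 0, "tz": -0.6, "wx": 0, "wy": 0, "wz": 0}, {"tx": 0, "ty": 0, "tz": 0, "wx": 0, "wy": 0, "wz": 0}, {"tx": 0, "ty": 0, "tz": 0, "wx": 0, "wy": 0, "wz": 0}])

```text
time_s: 8.45
ee_pos: [0.4948, -0.141, 0.0296]
orientation: [0.0, 0.791, 0.611, 0.0]
wrist_force: [0.4, 0.0, -1.1]
gripper_width: 0.0422
finger_force: 26.3
```

move_arm(moves=[{"tx": -0.25, "ty": -0.97, "tz": -0.1, "wx": 0, "wy": 0, "wz": 0}, {"tx": -0.25, "ty": -0.97, "tz": 0, "wx": 0, "wy": 0, "wz": 0}, {"tx": -0.25, "ty": -0.97, "tz": 0, "wx": 0, "wy": 0, "wz": 0}, {"tx": 0, "ty": 0, "tz": 0, "wx": 0, "wy": 0, "wz": 0}])

```text
time_s: 8.95
ee_pos: [0.4876, -0.1714, 0.0292]
orientation: [0.001, 0.792, 0.611, 0.0]
wrist_force: [-2.3, -3.1, 6.2]
gripper_width: 0.0421
finger_force: 27.1
```

move_arm(moves=[{"tx": -0.25, "ty": -0.97, "tz": 0, "wx": 0, "wy": 0, "wz": 0}, {"tx": -0.25, "ty": -0.97, "tz": 0, "wx": 0, "wy": 0, "wz": 0}, {"tx": -0.25, "ty": -0.97, "tz": 0, "wx": 0, "wy": 0, "wz": 0}, {"tx": -0.25, "ty": -0.97, "tz": 0, "wx": 0, "wy": 0, "wz": 0}, {"tx": 0, "ty": 0, "tz": 0, "wx": 0, "wy": 0, "wz": 0}])

```text
time_s: 9.57
ee_pos: [0.478, -0.2088, 0.0292]
orientation: [0.0, 0.791, 0.611, 0.001]
wrist_force: [-0.7, 1.1, 7.8]
gripper_width: 0.0423
finger_force: 27.3
```

move_arm(moves=[{"tx": -0.25, "ty": -0.97, "tz": 0.05, "wx": 0, "wy": 0, "wz": 0}, {"tx": -0.25, "ty": -0.97, "tz": 0, "wx": 0, "wy": 0, "wz": 0}, {"tx": -0.25, "ty": -0.97, "tz": 0, "wx": 0, "wy": 0, "wz": 0}, {"tx": -0.25, "ty": -0.97, "tz": 0, "wx": 0, "wy": 0, "wz": 0}, {"tx": -0.1, "ty": -0.4, "tz": 0, "wx": 0, "wy": 0, "wz": 0}, {"tx": 0, "ty": 0, "tz": 0, "wx": 0, "wy": 0, "wz": 0}])

```text
time_s: 10.32
ee_pos: [0.4664, -0.2519, 0.0292]
orientation: [0.0, 0.791, 0.611, 0.0]
wrist_force: [1.0, 0.6, 5.8]
gripper_width: 0.0419
finger_force: 26.9
```

```bash
python3 - <<'E'
from h import *
o=[]
for c in("side","scene"):
    im=cv2.cvtColor(r.snapshot(c),cv2.COLOR_RGB2BGR)
    u,v=proj(c,(.48,-.22,.04));o.append(cv2.resize(im[v-60:v+60,u-65:u+65],None,fx=3,fy=3,interpolation=cv2.INTER_CUBIC))
cv2.imwrite("pics/p2.png",np.hstack(o))
s=r.sense();P=s["ee_pos"];d=np.array(P[:2])-[.482,-.189];print(P,d@[-.252,-.968],d@[.968,-.252],s["wrist_force"])
E
```

```text
[ 0.46643797 -0.25189061  0.02919299] 0.06479974181959486 0.000784387196782317 [0.56836544 0.2681247  5.11039323]
```

View pics/p2.png

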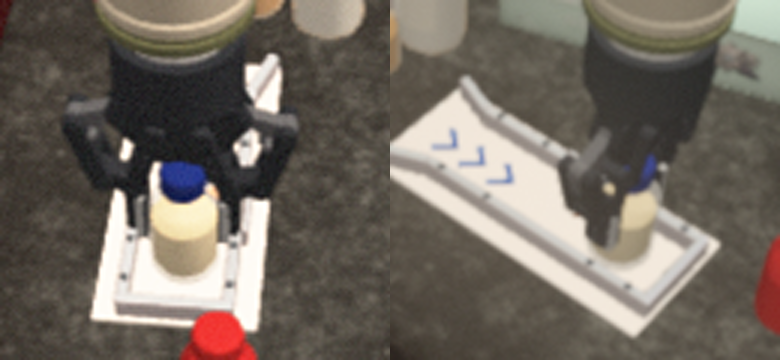

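The bottle stands upright near the end stop, with its base at (185,275) in the left crop and a small gap to the stop. Releasing and lifting off.

move_arm(moves=[{"tx": 0, "ty": 0, "tz": 0, "wx": 0, "wy": 0, "wz": 0}, {"tx": 0, "ty": 0, "tz": 0, "wx": 0, "wy": 0, "wz": 0}, {"tx": 0, "ty": 0, "tz": 0, "wx": 0, "wy": 0, "wz": 0}, {"tx": 0, "ty": 0, "tz": 0, "wx": 0, "wy": 0, "wz": 0}, {"tx": 0, "ty": 0, "tz": 2, "wx": 0, "wy": 0, "wz": 0}, {"tx": 0, "ty": 0, "tz": 4, "wx": 0, "wy": 0, "wz": 0}, {"tx": 0, "ty": 0, "tz": 5, "wx": 0, "wy": 0, "wz": 0}, {"tx": 0, "ty": 0, "tz": 5, "wx": 0, "wy": 0, "wz": 0}, {"tx": 0, "ty": 4, "tz": 5, "wx": 0, "wy": 0, "wz": 0}, {"tx": 0, "ty": 4, "tz": 0, "wx": 0, "wy": 0, "wz": 0}, {"tx": 0, "ty": 0, "tz": 0, "wx": 0, "wy": 0, "wz": 0}], claw=7.0)

```text
time_s: 11.8
ee_pos: [0.4668, -0.169, 0.2379]
orientation: [-0.0, 0.789, 0.614, 0.001]
wrist_force: [0.0, 1.2, 0.2]
gripper_width: 0.0697
finger_force: 0.0
```

```bash
python3 - <<'E'
from h import *
o=[]
for c in("side","scene"):
    im=cv2.cvtColor(r.snapshot(c),cv2.COLOR_RGB2BGR)
    u,v=proj(c,(.48,-.22,.04));o.append(cv2.resize(im[v-60:v+60,u-65:u+65],None,fx=3,fy=3,interpolation=cv2.INTER_CUBIC))
cv2.imwrite("pics/p3.png",np.hstack(o))
E
```

```text
(no output)
```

View pics/p3.png

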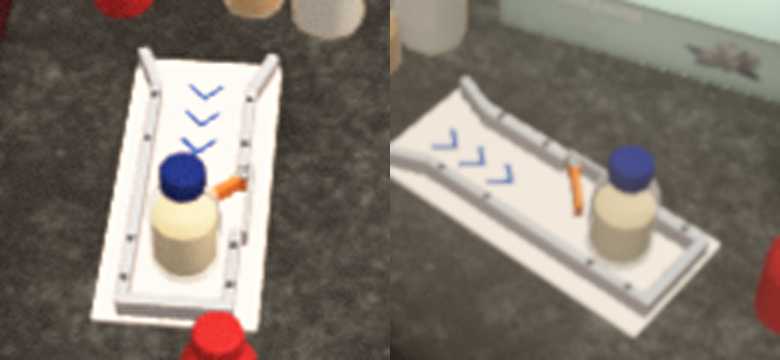

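The bottle stands released and upright past the pawl, which is shut behind it at (577,190) in the right crop.

```bash
python3 -c "
from plant import r
print(r.hand_in())"
```

```text
the job is handed in; nothing more can be done
None
```

The cream-filled, blue-capped bottle stands released and upright in the lane past the shut pawl, the little vial was not touched, and the job is handed in at about 12 s of the allowed 45 s (no verdict was returned).

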